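# Open the double-latched parts chest

## Robot

A 7-joint arm with a two-finger parallel gripper is mounted at the origin on the work surface. World frame = base frame: x ahead of the robot, y to its left, z up, the work surface at z = 0. Lengths are in m, angles in rad, forces in N, time in s.
With the tool pointing down it reaches from about 0.35 to 0.9 m from the base axis. Payload 8.1 kg.
Tool frame: the origin (TCP) lies midway between the tips of the shut fingers; the grasp point (between the pads) lies arm.hold_point_z behind it (arm.hold_point_z is the distance from the TCP to the grasp point, in m); z points along the fingers, x is the direction in which the jaws open and shut, and the axes are right-handed (so a half turn about z gives the same grasp; the last joint's range is limited). The gripper opens to 92 mm and grips with 3 to 60 N. Pads are 19 mm wide; open, the fingers measure 130 mm over their backs; the gripper's body (75 mm by 190 mm) begins 47 mm behind the grasp point.
Start: joints at [-1.272, 0.434, 0.025, 1.573, -0.012, 1.134, -0.075], TCP at [0.244, 0.575, 0.227] pointing down, gripper open.
Joint ranges: [-2.62, 2.62], [-0.44, 2.09], [-1.27, 1.32], [0.08, 2.57], [-1.32, 4.46], [0.12, 2], [-2.74, 2.74]. Speed limits (rad/s): [2.22, 2.22, 3.01, 3.01, 3.14, 3.14, 3.14].

## Interface

Orientations are given as a rotation vector (axis times angle).
In Python, from cell import arm gives the robot as it stands.
- The arm moves only by the shell command python3 -m pendant 'ROWS' [FORCE]. ROWS is JSON, a list of rows, each an object with "dp": the shift along the tool's x, y, z in m, a list of three; "rotation": the turn, a rotation vector about the tool's x, y, z in rad, a list of three; "fingers": the closure, from -1 (fully open) to 1 (shut). In form: [{"dp": [x, y, z], "rotation": [rx, ry, rz], "fingers": fingers}, ...]. A call has 1 to 20 rows; each row is the pose to reach, as a shift and turn from the pose measured when the call began, along the tool's axes at that moment; what a row does not reach only later rows make up. A row lasts 1/8 s, in which the tool goes at most 62.5 mm and 10.7 degrees, less where a joint would pass 70% of its speed; a pose out of reach is approached as far as the arm can. A call with a gripper value outside its range is refused whole. The fingers move at their own pace and stop on an object; FORCE is the grip in N (left out, the last holds). Time passes only in rows, so rows that repeat a pose let the fingers close. It gives the time, the measured TCP pose, the force and the opening at its end, in the units of the state.
- arm.observe(): the state, without advancing time (a new reading comes with each control period).
- arm.get_image(name): name is "scene" or "top" or "wrist"; returns the picture (420x560x3 uint8, blue, green, red); there is no depth.
- arm.camera_params(name): a dict with "camera_matrix" (3x3 intrinsics, pixels), "rvec" (rotation vector, rad) and "tvec" (3), from world to camera coordinates, as OpenCV has them. Camera axes: x right, y down, z forward; pixel columns grow to the right and rows downward; lengths in m; the calibration is good to about 2 mm. A picture is of the moment at which its call begins: read the wrist's pose just before it. camera_params takes no time and is no camera call; for the wrist camera it gives the pose at the moment of the call.
- arm.sign_off(): hands the job in, once; it reports no verdict.
The state is a dict: "clock": time; "joints": joint angles; "dq": joint speeds; "joint_efforts": joint torques, N m; "position": TCP position; "ee_rot": TCP orientation; "force": force on the tool from outside, world axes, zero at the start; "ft_torque": the same for the moment, N m; "width": opening from 0.0 (shut) to 1.0 (fully open).
Only numpy, scipy, OpenCV 4.12 (cv2) and the standard library are available. Lean on these libraries where they do the work, as an engineer would, in place of code of your own. Each camera call takes 0.05 s, during which the arm holds its last target.

## Task

Open the steel parts chest: swing the keeper bar well aside (at least 65 degrees) so that it no longer blocks the bolt, then slide the bolt all the way back to its stop, and then push the sliding cover fully open to its stop, leaving all three there. The keeper swings only one way, which differs from chest to chest and cannot be seen: feel for it, try the other way if it stops, and force nothing (never push harder than 45 N on the keeper, bolt or cover). Leave the jar, the bin and the tin where they are.

Things in the scene. Friction and masses are not known exactly. Their poses are not given: they have to be found in the camera images.
- chest: Grey steel parts chest, 280 (x) x 320 (y) x 90 mm high, fixed to the bench. Origin: centre of its underside; x points to its back (away from the robot), y to its left. The front half (x -140 to 0 mm) is a fixed deck at z = 90 mm with keeper and bolt. Staples round the bolt's rod at (-45, 61) and (-45, 125) mm: 27 x 10 mm, tops at z = 120 mm. Behind the deck the cover; its side rails reach z = 99 mm.
- pivot (a point): The keeper's upright pivot axis at deck height, at chest (-45, -118, 90) mm. The hub on it is 30 mm across, its top 132 mm above the bench.
- keeper (a joint): First catch, in rad: a steel bar that turns about the pivot. 0: it points along chest +y and blocks the bolt (3 mm gap). Positive: anticlockwise from above, its end going to the front (-x); negative: to the back (+x). Limits +-1.5, but a hidden stop allows one way only: the wrong way meets a springy stop at 0.1 to 0.15 (0.3 if pressed hard). 2 to 3 N moves it; it stays put. 1.1 or more (65 degrees) clears the bolt.
- keeper_tip (a point): Middle of the keeper bar's square free end, 95 mm from the pivot axis, 111 mm above the bench. The bar is 24 mm wide, from z = 100 to 122 mm.
- bolt (a joint): Second latch, in m: a steel slide bolt along chest y at chest x = -45 mm. 0 = shut; grows as it slides to chest -y (towards the keeper's pivot); rubber stop at about 0.068. Block 24 (x) x 40 (y) mm, z 98 to 120 mm, at y = 0 when shut; its 12 mm rod runs on to y = +135 mm and holds the cover's lug until it is back by 0.06. It needs about 4 N and stays put.
- bolt_post (a point): On the axis of the bolt's upright post, 135 mm above the bench. The post stands on the middle of the bolt's block, 16 mm in diameter from z = 120 to 148 mm; push it sideways, above the staples.
- cover (a joint): Aluminium sliding cover, in m: 0 = shut, grows as it slides to chest +x (away from the deck), rubber stop at about 0.083. 138 (x) x 286 (y) mm, top at z = 97 mm. Its tongue and upright lug (11 x 25 mm, at chest (-60, 92) mm when shut, top z = 119 mm) reach over the deck, where the bolt's rod holds the lug. It needs about 4 N and stays put.
- cover_bar (a point): Centre of the cover's grip bar: dark steel, 14 (x) x 90 (y) x 14 mm, at chest (35, 40) mm when shut, z 118 to 132 mm, on two legs that stand on the cover; push its front face towards chest +x.
- jar: Glass jar with a steel lid, 72 mm across, 110 mm tall, standing on the bench beside the chest. Origin: centre of its underside. Bystander.
- bin: Green plastic picking bin, open, 100 x 150 x 70 mm, on the bench beside the chest. Origin: centre of its underside. Bystander.
- tin: Closed steel tin with a paper wrapper, 80 mm across, 120 mm tall, on the bench beside the chest, behind the jar. Origin: centre of its underside. Bystander.

How it is judged:
On the way, in this order (a step that is already met when the one before it is completed fails the run):
1. the keeper is swung at least 1.1 rad aside, the bolt and cover still shut ((value of joint keeper above 1.1 rad or value of joint keeper below -1.1 rad) and value of joint each of bolt, cover below 0.01 m), for 0.1 s.
2. the bolt is slid back to its stop, the cover still shut (value of joint bolt above 0.062 m and value of joint cover below 0.01 m), for 0.1 s.
3. the cover is pushed open to its stop (value of joint cover above 0.077 m), for 0.1 s.
At the end, for the whole second after the job is handed in: The keeper stands at least 1.1 rad to either side, the bolt is back by more than 0.062 m of its 0.068 and the cover is open by more than 0.077 m of its 0.083 ((value of joint keeper above 1.1 rad or value of joint keeper below -1.1 rad) and value of joint bolt above 0.062 m and value of joint cover above 0.077 m); the robot touches nothing.
It fails at once if the robot pushes the keeper harder than 45 N (contact force between keeper and the fingers above 45 N or contact force between keeper and the arm above 45 N).
It fails at once if the robot pushes the bolt harder than 45 N (contact force between bolt and the fingers above 45 N or contact force between bolt and the arm above 45 N).
It fails at once if the robot pushes the cover harder than 45 N (contact force between cover and the fingers above 45 N or contact force between cover and the arm above 45 N).
It fails at once if the jar, bin or tin is moved more than 30 mm (distance of any of jar, bin, tin from where it was at the start of the episode above 0.03 m).
It also fails if it takes over 56 s, if anything falls off the work surface, if the arm or the gripper's body presses on something with over 40 N, if the wrist force passes 120 N, or if a joint passes its speed limit or range.

## Working session

There is one attempt and no reset: what is moved stays moved. The work goes in short steps, Python scripts to look and compute and a shell command to move; the robot and the scene stay as the last step left them, time stands still between calls to the robot, and variables do not carry over. Pictures are saved under pics/ and viewed, and the job is handed in when it is done.

```bash
ls; mkdir -p pics; python3 - <<'E'
from cell import arm
import cv2
s=arm.observe(); print(s, arm.hold_point_z)
for n in ("scene","top"):
    cv2.imwrite(f"pics/{n}0.png",arm.get_image(n)); p=arm.camera_params(n); print(n,p)
E
```

```text
pics
{'clock': 0.0, 'joints': array([-1.27160259,  0.43522859,  0.02496093,  1.57407776, -0.01161832,
        1.13401807, -0.07512789]), 'dq': array([ 5.51160851e-04, -6.51836712e-04, -1.11985087e-03,  2.54696729e-03,
        9.76302551e-05,  7.10261775e-04,  1.68804434e-03]), 'joint_efforts': array([ 5.86075930e-04, -6.67852163e+01,  9.85076912e-01, -3.14451134e+01,
       -6.05294108e-02,  4.29603516e-02,  1.62883871e-04]), 'position': array([0.24425943, 0.57473832, 0.22594883]), 'ee_rot': array([ 2.61931670e+00,  1.73281728e+00, -1.96578566e-03]), 'force': array([ 0.03267437, -0.93185483, -0.53606263]), 'ft_torque': array([-0.00933457,  0.01706222,  0.0074347 ]), 'width': 1.0026148973977262} 0.0188
scene {'camera_matrix': array([[427.43517946,   0.        , 289.30832081],
       [  0.        , 427.43517946, 212.74557747],
       [  0.        ,   0.        ,   1.        ]]), 'rvec': array([ 2.20948976,  0.87087541, -0.34586521]), 'tvec': array([-0.42418216, -0.16339636,  1.33727406])}
top {'camera_matrix': array([[466.44870942,   0.        , 285.70783787],
       [  0.        , 466.44870942, 207.68463856],
       [  0.        ,   0.        ,   1.        ]]), 'rvec': array([ 2.14156614, -2.11457709,  0.16611837]), 'tvec': array([0.02250672, 0.53762395, 0.95661625])}
```

View pics/scene0.png

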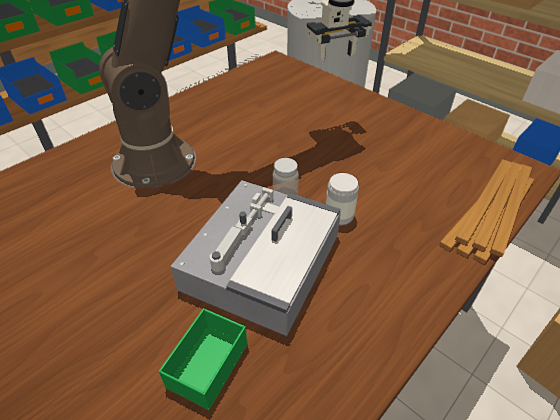

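View pics/top0.png

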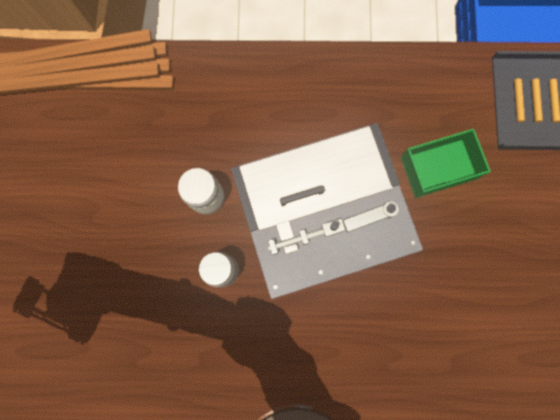

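```bash
python3 - <<'E'
import cv2
a=cv2.imread("pics/top0.png")
c=a[60:270,180:460]; cv2.imwrite("pics/top0c.png",cv2.resize(c,None,fx=2.8,fy=2.8,interpolation=cv2.INTER_CUBIC))
E
```

```text
(no output)
```

View pics/top0c.png

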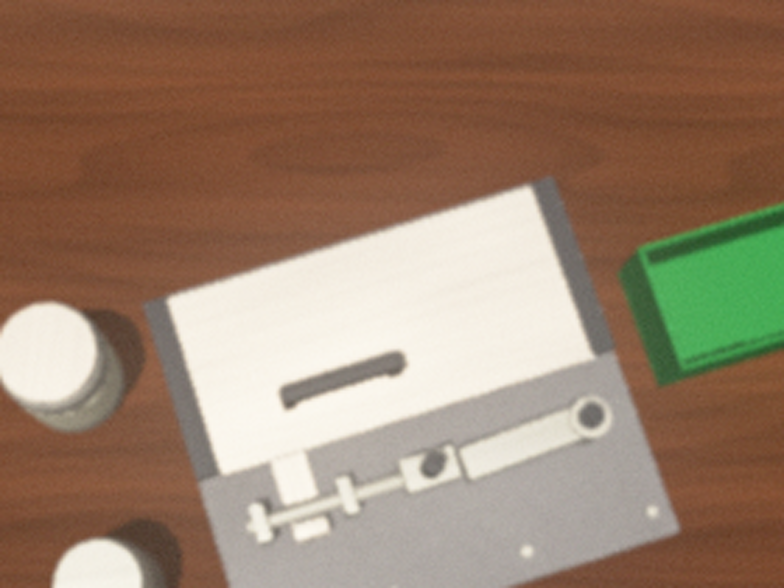

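```bash
cat > h.py <<'E'
import numpy as np, cv2, json
from scipy.optimize import least_squares
from scipy.spatial.transform import Rotation as R
from cell import arm
def proj(n,P,p=None):
    p=p or arm.camera_params(n)
    return cv2.projectPoints(np.float64(P).reshape(-1,3),p['rvec'],p['tvec'],p['camera_matrix'],None)[0].reshape(-1,2)
def ray(n,uv,z):
    p=arm.camera_params(n); Rm=cv2.Rodrigues(p['rvec'])[0]; C=-Rm.T@p['tvec']
    d=Rm.T@np.linalg.solve(p['camera_matrix'],[uv[0],uv[1],1]); return C+d*(z-C[2])/d[2]
def load():
    return np.array(json.load(open('chest.json')))
def c2w(P,q=None):
    q=load() if q is None else q
    P=np.atleast_2d(P)/1000.; c,s=np.cos(q[2]),np.sin(q[2])
    return np.c_[q[0]+c*P[:,0]-s*P[:,1],q[1]+s*P[:,0]+c*P[:,1],P[:,2]]
def tool(dw):  # world shift (m) -> tool axes at current pose
    return R.from_rotvec(arm.observe()['ee_rot']).inv().apply(dw)
def st():
    s=arm.observe(); q=load(); d=s['position'][:2]-q[:2]; c,sn=np.cos(q[2]),np.sin(q[2])
    Rm=R.from_rotvec(s['ee_rot']).as_matrix(); f=s['force']
    print('t',round(s['clock'],2),'pos',s['position'].round(4),'chest mm',(np.array([c*d[0]+sn*d[1],-sn*d[0]+c*d[1],s['position'][2]])*1000).round(1),
      'yaw_x-chest deg',round(np.degrees(np.arctan2(Rm[1,0],Rm[0,0])-q[2]),1),'zaxis',Rm[:,2].round(3),'Fchest',np.round([c*f[0]+sn*f[1],-sn*f[0]+c*f[1],f[2]],1),'w',round(s['width'],3),'j',s['joints'].round(2))
def goto(ch,xdeg):
    "dp, rotation needed for TCP to chest point (mm), tool x at xdeg in chest frame, z down"
    s=arm.observe(); q=load(); R0=R.from_rotvec(s['ee_rot']); a=np.radians(xdeg)+q[2]
    best=None
    for k in (0,np.pi):
        b=a+k; Rt=R.from_matrix(np.array([[np.cos(b),np.sin(b),0],[np.sin(b),-np.cos(b),0],[0,0,-1]]))
        r=(R0.inv()*Rt).as_rotvec()
        print('dp',R0.inv().apply(c2w(ch)[0]-s['position']).round(4),'rot',r.round(3))
E
python3 - <<'E'
from h import *
obs=[((591,416),(-45,-118,132)),((434,461),(-45,0,148)),((553,178),(140,-160,99)),((146,304),(140,160,99)),((680,530),(-140,-160,90)),((612,352),(0,-160,99)),((284,394),(35,85,132)),((404,360),(35,-5,132))]
uv=np.array([[(u+.5)/2.8-.5+180,(v+.5)/2.8-.5+60] for (u,v),_ in obs]); P=[p for _,p in obs]
f=lambda q:(proj('top',c2w(P,q))-uv).ravel()
r=least_squares(f,[.55,0,.3],loss='soft_l1'); print(r.x,np.degrees(r.x[2]),r.fun.reshape(-1,2).round(1))
json.dump(list(r.x),open('chest.json','w'))
for n,z in (('jar',(217,269,.11)),('tin',(199,187,.12)),('bin',(446,158,.07))): print(n,ray('top',z[:2],z[2]).round(3))
img=cv2.imread('pics/scene0.png')
for p,nm in (((-45,-118,132),'h'),((-45,0,148),'p'),((35,85,132),''),((35,-5,132),''),((140,-160,99),''),((-140,160,90),''),((-140,-160,90),'')):
    u=proj('scene',c2w(p))[0]; cv2.circle(img,(int(round(u[0])),int(round(u[1]))),2,(0,0,255),-1)
cv2.imwrite('pics/scene0f.png',cv2.resize(img[140:350,150:400],None,fx=2.8,fy=2.8))
st(); goto((-20,-45,240),90)
E
```

```text
[ 0.52889669 -0.05237139  0.32041237] 18.358276518271463 [[ 0.7  0.3]
 [ 0.2  1.3]
 [-0.1 -1.2]
 [-1.2 -0.9]
 [ 0.2  1.1]
 [ 1.7 -1. ]
 [-1.   0.8]
 [-0.3 -0.7]]
jar [0.402 0.162 0.11 ]
tin [0.565 0.203 0.12 ]
bin [ 0.644 -0.31   0.07 ]
t 0.1 pos [0.2443 0.5748 0.226 ] chest mm [-72.6 684.9 226. ] yaw_x-chest deg 48.6 zaxis [-0.    -0.001 -1.   ] Fchest [ 0.   0.4 -0.3] w 0.999 j [-1.27  0.44  0.02  1.57 -0.01  1.13 -0.08]
dp [-0.5129  0.522  -0.0132] rot [-0.     0.001 -0.722]
dp [-0.5129  0.522  -0.0132] rot [2.000e-03 1.000e-03 2.419e+00]
```

View pics/scene0f.png

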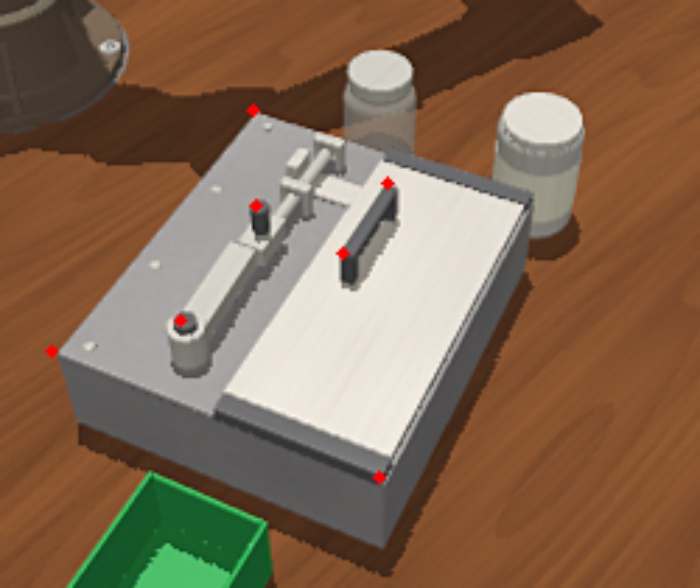

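```bash
python3 - <<'E'
from h import *
t=[((591,416),(-45,-118,132)),((434,461),(-45,0,148)),((553,178),(140,-160,99)),((146,304),(140,160,99)),((680,530),(-140,-160,90)),((612,352),(0,-160,99)),((284,394),(35,85,132)),((404,360),(35,-5,132))]
s=[((184,323),(-45,-118,132)),((260,207),(-45,0,148)),((350,261),(35,-5,132)),((391,189),(35,85,132)),((258,114),(-140,160,90)),((60,355),(-140,-160,90))]
ut=np.array([[(u+.5)/2.8-.5+180,(v+.5)/2.8-.5+60] for (u,v),_ in t]); us=np.array([[(u+.5)/2.8-.5+150,(v+.5)/2.8-.5+140] for (u,v),_ in s])
ft=lambda q:(proj('top',c2w([p for _,p in t],q))-ut).ravel(); fs=lambda q:(proj('scene',c2w([p for _,p in s],q))-us).ravel()
q0=load()
print(least_squares(fs,q0).x)
r=least_squares(lambda q:np.r_[ft(q),fs(q)],q0,loss='soft_l1'); print(r.x,r.fun.reshape(-1,2).round(1))
json.dump(list(r.x),open('chest.json','w'))
goto((-45,-45,170),0)
E
```

```text
[ 0.53589411 -0.05306275  0.31470416]
[ 0.53121395 -0.0521567   0.31787679] [[ 0.6 -0.7]
 [ 0.1  0.1]
 [ 0.  -2.1]
 [-1.2 -2.2]
 [-0.1  0.2]
 [ 1.7 -2. ]
 [-1.1 -0.4]
 [-0.4 -1.8]
 [-0.6 -1. ]
 [-0.9 -0.5]
 [-2.1 -2.5]
 [-0.  -1.9]
 [-0.9 -0.6]
 [-2.  -0.8]]
dp [-0.5282  0.5051  0.0568] rot [0.001 0.001 0.851]
dp [-0.5282  0.5051  0.0568] rot [-2.000e-03  1.000e-03 -2.291e+00]
```

```bash
R='{"dp":[-0.528,0.505,0.01],"rotation":[0,0,0.851],"fingers":0.1}'; python3 -m pendant '[{"dp":[-0.528,0.505,0.0],"rotation":[0,0,0.851],"fingers":0.1},{"dp":[-0.528,0.505,0.0],"rotation":[0,0,0.851],"fingers":0.1},{"dp":[-0.528,0.505,0.0],"rotation":[0,0,0.851],"fingers":0.1},{"dp":[-0.528,0.505,0.0],"rotation":[0,0,0.851],"fingers":0.1},{"dp":[-0.528,0.505,0.0],"rotation":[0,0,0.851],"fingers":0.1},{"dp":[-0.528,0.505,0.0],"rotation":[0,0,0.851],"fingers":0.1},{"dp":[-0.528,0.505,0.0],"rotation":[0,0,0.851],"fingers":0.1},{"dp":[-0.528,0.505,0.0],"rotation":[0,0,0.851],"fingers":0.1},{"dp":[-0.528,0.505,0.0],"rotation":[0,0,0.851],"fingers":0.1},{"dp":[-0.528,0.505,0.0],"rotation":[0,0,0.851],"fingers":0.1},{"dp":[-0.528,0.505,0.0],"rotation":[0,0,0.851],"fingers":0.1},{"dp":[-0.528,0.505,0.0],"rotation":[0,0,0.851],"fingers":0.1},{"dp":[-0.528,0.505,0.0],"rotation":[0,0,0.851],"fingers":0.1},{"dp":[-0.528,0.505,0.0],"rotation":[0,0,0.851],"fingers":0.1},{"dp":[-0.528,0.505,0.0],"rotation":[0,0,0.851],"fingers":0.1}]' 20; python3 - <<'E'
from h import *
st(); goto((-45,-45,130),0)
print(arm.camera_params('wrist'))
cv2.imwrite('pics/w1.png',arm.get_image('wrist'))
E
```

```text
clock: 1.98
position: [0.5022, -0.1071, 0.2266]
ee_rot: [3.101, 0.501, -0.002]
force: [-0.0, -0.6, 0.1]
width: 0.45
t 1.98 pos [ 0.5022 -0.1071  0.2266] chest mm [-44.7 -43.1 226.6] yaw_x-chest deg 0.1 zaxis [-0.001 -0.001 -1.   ] Fchest [-0.2 -0.5  0.1] w 0.45 j [-0.37  0.27  0.6   1.88 -0.18  1.05  0.62]
dp [-0.0002  0.0019  0.0966] rot [0.    0.001 0.002]
dp [-0.0002  0.0019  0.0966] rot [-2.000e-03  0.000e+00 -3.139e+00]
{'camera_matrix': array([[300.64421332,   0.        , 281.43312537],
       [  0.        , 300.64421332, 214.90109911],
       [  0.        ,   0.        ,   1.        ]]), 'rvec': array([-2.81231385, -0.45396748, -0.06720883]), 'tvec': array([-0.44267104, -0.28528584,  0.31513086])}
```

View pics/w1.png

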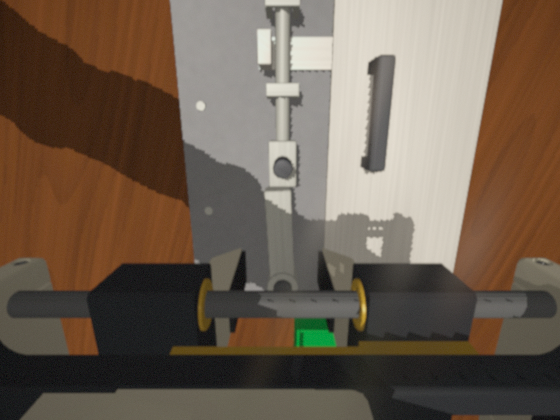

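```bash
python3 - <<'E'
from h import *
for n,p,uv in (('post',(-45,0,148),(283,167)),('tipcorner L',(-57,-23,122),(267,193)),('tipcorner R',(-33,-23,122),(293,193)),('bar near',(35,-5,132),(375,165)),('bar far',(35,85,132),(383,59)),('hub',(-45,-118,132),(283,287))):
    print(n,proj('wrist',c2w(p))[0].round(1),uv)
E
```

```text
post [281.5 170.3] (283, 167)
tipcorner L [268.  191.7] (267, 193)
tipcorner R [294.9 191.7] (293, 193)
bar near [376.4 173.6] (375, 165)
bar far [387.6  54.9] (383, 59)
hub [281.2 291.6] (283, 287)
```

```bash
python3 -m pendant '[{"dp":[0,0.009,0.04],"rotation":[0,0,0],"fingers":0.1},{"dp":[0,0.009,0.08],"rotation":[0,0,0],"fingers":0.1},{"dp":[0,0.009,0.095],"rotation":[0,0,0],"fingers":0.1},{"dp":[0,0.009,0.105],"rotation":[0,0,0],"fingers":0.1},{"dp":[0,0.009,0.117],"rotation":[0,0,0],"fingers":0.1},{"dp":[0,0.009,0.117],"rotation":[0,0,0],"fingers":0.1}]'; python3 -c "
from h import *
st()"; python3 -m pendant '[{"dp":[0.004,0,0],"rotation":[0,0,0],"fingers":0.1},{"dp":[0.008,0,0],"rotation":[0,0,0],"fingers":0.1},{"dp":[0.010,0,0],"rotation":[0,0,0],"fingers":0.1},{"dp":[0.012,0,0],"rotation":[0,0,0],"fingers":0.1}]'; python3 -c "
from h import *
st()"
```

```text
clock: 2.78
position: [0.505, -0.1156, 0.1096]
ee_rot: [3.101, 0.501, -0.002]
force: [0.3, 0.4, 0.8]
width: 0.45
t 2.77 pos [ 0.505  -0.1156  0.1096] chest mm [-44.7 -52.1 109.6] yaw_x-chest deg 0.1 zaxis [-0.001 -0.    -1.   ] Fchest [0.5 0.3 0.8] w 0.45 j [-0.28  0.43  0.54  2.   -0.31  0.79  0.76]
clock: 3.28
position: [0.516, -0.1117, 0.1096]
ee_rot: [-3.101, -0.501, 0.003]
force: [-4.4, 0.4, 2.0]
width: 0.454
t 3.27 pos [ 0.516  -0.1117  0.1096] chest mm [-33.  -51.8 109.6] yaw_x-chest deg 0.1 zaxis [-0.002 -0.    -1.   ] Fchest [-4.   1.7  2. ] w 0.454 j [-0.28  0.45  0.54  1.98 -0.31  0.8   0.75]
```

```bash
for i in 1; do python3 -m pendant '[{"dp":[0.002,0,0],"rotation":[0,0,0],"fingers":0.1},{"dp":[0.004,0,0],"rotation":[0,0,0],"fingers":0.1}]'; python3 -m pendant '[{"dp":[0.002,0,0],"rotation":[0,0,0],"fingers":0.1},{"dp":[0.004,0,0],"rotation":[0,0,0],"fingers":0.1}]';  done;python3 -c "
from h import *
st()"
```

```text
clock: 3.52
position: [0.5196, -0.1101, 0.1095]
ee_rot: [-3.101, -0.501, 0.004]
force: [-3.9, 1.6, 1.5]
width: 0.448
clock: 3.78
position: [0.5235, -0.1087, 0.1094]
ee_rot: [-3.101, -0.501, 0.004]
force: [-2.7, 1.7, 1.4]
width: 0.449
t 3.77 pos [ 0.5235 -0.1087  0.1094] chest mm [-25.  -51.3 109.4] yaw_x-chest deg 0.1 zaxis [-0.003  0.    -1.   ] Fchest [-2.   2.5  1.4] w 0.449 j [-0.29  0.46  0.53  1.96 -0.32  0.81  0.74]
```

```bash
python3 -m pendant '[{"dp":[0.002,0,0],"rotation":[0,0,0],"fingers":0.1},{"dp":[0.004,0,0],"rotation":[0,0,0],"fingers":0.1}]'; python3 -m pendant '[{"dp":[0.003,0,0],"rotation":[0,0,0],"fingers":0.1},{"dp":[0.006,0,0],"rotation":[0,0,0],"fingers":0.1}]';python3 -c "
from h import *
st()
for th in (20,40,60,75,82):
  t=np.radians(th); r=66; n=np.array([np.cos(t),-np.sin(t)]); u=np.array([np.sin(t),np.cos(t)])
  p=np.array([-45,-118])+r*u+n*8; print(th,p.round(0)); goto((*p,110),-th)
"
```

```text
clock: 4.03
position: [0.5275, -0.1073, 0.1094]
ee_rot: [-3.101, -0.501, 0.004]
force: [-2.4, 0.8, 1.9]
width: 0.453
clock: 4.28
position: [0.5336, -0.1057, 0.1094]
ee_rot: [-3.101, -0.501, 0.004]
force: [-3.1, -1.7, 0.4]
width: 0.452
t 4.28 pos [ 0.5336 -0.1057  0.1094] chest mm [-14.5 -51.6 109.4] yaw_x-chest deg 0.1 zaxis [-0.002 -0.    -1.   ] Fchest [-3.5 -0.6  0.4] w 0.452 j [-0.29  0.47  0.53  1.94 -0.32  0.82  0.74]
20 [-15. -59.]
dp [-0.0004  0.0071 -0.0006] rot [-0.     0.002  0.352]
dp [-0.0004  0.0071 -0.0006] rot [-0.003 -0.    -2.79 ]
40 [  4. -73.]
dp [ 0.018   0.021  -0.0006] rot [0.    0.002 0.701]
dp [ 0.018   0.021  -0.0006] rot [-0.003  0.    -2.441]
60 [ 16. -92.]
dp [ 0.0306  0.0404 -0.0007] rot [1.00e-03 2.00e-03 1.05e+00]
dp [ 0.0306  0.0404 -0.0007] rot [-3.000e-03  1.000e-03 -2.092e+00]
75 [  21. -109.]
dp [ 0.0352  0.0571 -0.0007] rot [1.000e-03 2.000e-03 1.311e+00]
dp [ 0.0352  0.0571 -0.0007] rot [-2.00e-03  1.00e-03 -1.83e+00]
82 [  21. -117.]
dp [ 0.0358  0.0652 -0.0007] rot [1.000e-03 2.000e-03 1.434e+00]
dp [ 0.0358  0.0652 -0.0007] rot [-2.000e-03  1.000e-03 -1.708e+00]
```

```bash
python3 -m pendant '[{"dp":[0,0.004,0],"rotation":[0,0,0.17],"fingers":0.1},{"dp":[0,0.007,0],"rotation":[0,0,0.35],"fingers":0.1},{"dp":[0.005,0.010,0],"rotation":[0,0,0.44],"fingers":0.1},{"dp":[0.0095,0.0135,0],"rotation":[0,0,0.526],"fingers":0.1},{"dp":[0.014,0.017,0],"rotation":[0,0,0.61],"fingers":0.1},{"dp":[0.018,0.021,0],"rotation":[0,0,0.7],"fingers":0.1}]';python3 -c "
from h import *
st()"
```

```text
clock: 5.03
position: [0.5579, -0.1204, 0.1095]
ee_rot: [3.083, -0.597, -0.002]
force: [-2.0, -0.8, -0.2]
width: 0.45
t 5.03 pos [ 0.5579 -0.1204  0.1095] chest mm [  4.  -73.1 109.5] yaw_x-chest deg -40.1 zaxis [-0.002 -0.001 -1.   ] Fchest [-2.2 -0.2 -0.2] w 0.45 j [-0.38  0.55  0.72  1.88 -0.46  0.88  0.19]
```

```bash
python3 -m pendant '[{"dp":[0.0055,0.001,0],"rotation":[0,0,0.087],"fingers":0.1},{"dp":[0.011,0.0024,0],"rotation":[0,0,0.175],"fingers":0.1},{"dp":[0.0165,0.0043,0],"rotation":[0,0,0.26],"fingers":0.1},{"dp":[0.022,0.0062,0],"rotation":[0,0,0.35],"fingers":0.1},{"dp":[0.027,0.0095,0],"rotation":[0,0,0.437],"fingers":0.1},{"dp":[0.032,0.0127,0],"rotation":[0,0,0.524],"fingers":0.1},{"dp":[0.0355,0.0157,0],"rotation":[0,0,0.59],"fingers":0.1},{"dp":[0.0385,0.0186,0],"rotation":[0,0,0.66],"fingers":0.1},{"dp":[0.0385,0.0186,0],"rotation":[0,0,0.66],"fingers":0.1}]';python3 -c "
from h import *
st()
cv2.imwrite('pics/top2.png',arm.get_image('top')); cv2.imwrite('pics/w2.png',arm.get_image('wrist'))"
```

```text
clock: 6.15
position: [0.5874, -0.1522, 0.1095]
ee_rot: [2.723, -1.562, 0.0]
force: [0.1, 0.2, -0.5]
width: 0.448
t 6.15 pos [ 0.5874 -0.1522  0.1095] chest mm [  22.1 -112.6  109.5] yaw_x-chest deg -77.9 zaxis [-0.001 -0.002 -1.   ] Fchest [ 0.2  0.2 -0.5] w 0.448 j [-0.4   0.67  0.89  1.8  -0.61  0.98 -0.3 ]
```

View pics/w2.png

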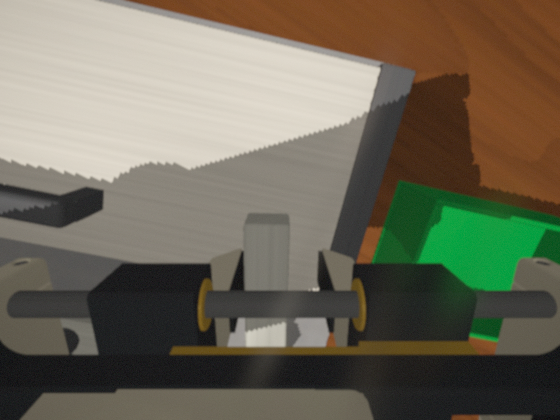

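```bash
python3 -m pendant '[{"dp":[0,0,-0.03],"rotation":[0,0,0],"fingers":0.1},{"dp":[0,0,-0.075],"rotation":[0,0,0],"fingers":0.1},{"dp":[0,0,-0.075],"rotation":[0,0,0],"fingers":1}]';python3 -c "
from h import *
st(); goto((-45,34,185),0)"
```

```text
clock: 6.62
position: [0.5897, -0.1533, 0.1881]
ee_rot: [-2.727, 1.559, -0.011]
force: [-0.3, -0.0, -0.9]
width: 0.383
t 6.62 pos [ 0.5897 -0.1533  0.1881] chest mm [  24.  -114.3  188.1] yaw_x-chest deg -77.7 zaxis [ 0.006 -0.003 -1.   ] Fchest [-0.3  0.1 -0.9] w 0.383 j [-0.45  0.58  0.96  1.72 -0.53  1.11 -0.37]
dp [-0.1596  0.0359  0.002 ] rot [ 1.000e-03 -8.000e-03 -1.357e+00]
dp [-0.1596  0.0359  0.002 ] rot [-8.000e-03 -1.000e-03  1.785e+00]
```

View pics/top2.png

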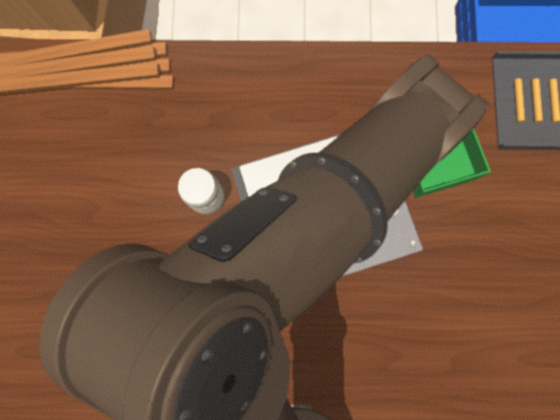

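```bash
python3 -m pendant '[{"dp":[-0.04,0.009,0.002],"rotation":[0,-0.008,-0.17],"fingers":1},{"dp":[-0.08,0.018,0.002],"rotation":[0,-0.008,-0.34],"fingers":1},{"dp":[-0.12,0.027,0.002],"rotation":[0,-0.008,-0.51],"fingers":1},{"dp":[-0.16,0.036,0.002],"rotation":[0,-0.008,-0.68],"fingers":1},{"dp":[-0.16,0.036,0.002],"rotation":[0,-0.008,-0.86],"fingers":1},{"dp":[-0.16,0.036,0.002],"rotation":[0,-0.008,-1.03],"fingers":1},{"dp":[-0.16,0.036,0.002],"rotation":[0,-0.008,-1.2],"fingers":1},{"dp":[-0.16,0.036,0.002],"rotation":[0,-0.008,-1.357],"fingers":1},{"dp":[-0.16,0.036,0.002],"rotation":[0,-0.008,-1.357],"fingers":1}]';python3 -c "
from h import *
st(); goto((-45,34,128),0)
cv2.imwrite('pics/w3.png',arm.get_image('wrist'))"
```

```text
clock: 7.75
position: [0.4776, -0.0336, 0.1848]
ee_rot: [3.102, 0.498, -0.001]
force: [0.0, 0.0, 0.3]
width: 0.002
t 7.75 pos [ 0.4776 -0.0336  0.1848] chest mm [-45.1  34.4 184.8] yaw_x-chest deg 0.0 zaxis [-0. -0. -1.] Fchest [0.1 0.  0.3] w 0.002 j [-0.6   0.27  0.7   2.01 -0.22  0.93  0.53]
dp [0.0001 0.0004 0.0568] rot [0. 0. 0.]
dp [0.0001 0.0004 0.0568] rot [-1.000e-03  1.000e-03 -3.141e+00]
```

View pics/w3.png

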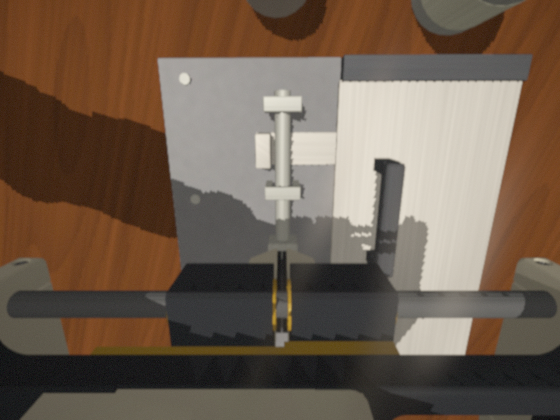

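```bash
python3 -m pendant '[{"dp":[0,0,0.03],"rotation":[0,0,0],"fingers":1},{"dp":[0,0,0.05],"rotation":[0,0,0],"fingers":1},{"dp":[0,0,0.057],"rotation":[0,0,0],"fingers":1},{"dp":[0,0.006,0.057],"rotation":[0,0,0],"fingers":1},{"dp":[0,0.012,0.057],"rotation":[0,0,0],"fingers":1},{"dp":[0,0.016,0.057],"rotation":[0,0,0],"fingers":1},{"dp":[0,0.020,0.057],"rotation":[0,0,0],"fingers":1},{"dp":[0,0.024,0.057],"rotation":[0,0,0],"fingers":1}]';python3 -c "
from h import *
st()"
```

```text
clock: 8.8
position: [0.4855, -0.0562, 0.1282]
ee_rot: [-3.102, -0.494, -0.001]
force: [0.2, 4.1, 3.0]
width: 0.001
t 8.8 pos [ 0.4855 -0.0562  0.1282] chest mm [-44.7  10.5 128.2] yaw_x-chest deg -0.1 zaxis [ 0.  0. -1.] Fchest [1.5 3.8 3. ] w 0.001 j [-0.5   0.38  0.66  2.06 -0.32  0.81  0.66]
```

```bash
python3 -m pendant '[{"dp":[0,0.005,0],"rotation":[0,0,0],"fingers":1},{"dp":[0,0.010,0],"rotation":[0,0,0],"fingers":1},{"dp":[0,0.015,0],"rotation":[0,0,0],"fingers":1},{"dp":[0,0.020,0],"rotation":[0,0,0],"fingers":1},{"dp":[0,0.025,0],"rotation":[0,0,0],"fingers":1},{"dp":[0,0.030,0],"rotation":[0,0,0],"fingers":1},{"dp":[0,0.035,0],"rotation":[0,0,0],"fingers":1},{"dp":[0,0.040,0],"rotation":[0,0,0],"fingers":1},{"dp":[0,0.045,0],"rotation":[0,0,0],"fingers":1},{"dp":[0,0.049,0],"rotation":[0,0,0],"fingers":1}]';python3 -c "
from h import *
st()"; python3 -m pendant '[{"dp":[0,0.003,0],"rotation":[0,0,0],"fingers":1},{"dp":[0,0.006,0],"rotation":[0,0,0],"fingers":1}]'; python3 -m pendant '[{"dp":[0,0.002,0],"rotation":[0,0,0],"fingers":1},{"dp":[0,0.004,0],"rotation":[0,0,0],"fingers":1}]';python3 -c "
from h import *
st()"
```

```text
clock: 10.05
position: [0.501, -0.1031, 0.1282]
ee_rot: [-3.102, -0.494, -0.001]
force: [1.9, 5.1, 1.9]
width: 0.001
t 10.05 pos [ 0.501  -0.1031  0.1282] chest mm [-44.7 -38.9 128.2] yaw_x-chest deg -0.1 zaxis [ 0.001  0.    -1.   ] Fchest [3.4 4.3 1.9] w 0.001 j [-0.39  0.41  0.65  2.01 -0.33  0.83  0.77]
clock: 10.3
position: [0.5029, -0.1089, 0.1282]
ee_rot: [-3.102, -0.494, -0.001]
force: [0.9, 4.9, 1.7]
width: 0.003
clock: 10.55
position: [0.5042, -0.1126, 0.1282]
ee_rot: [-3.102, -0.494, -0.001]
force: [1.5, 6.1, 4.0]
width: 0.009
t 10.55 pos [ 0.5042 -0.1126  0.1282] chest mm [-44.6 -49.  128.2] yaw_x-chest deg -0.1 zaxis [ 0.001  0.    -1.   ] Fchest [3.4 5.3 4. ] w 0.009 j [-0.36  0.42  0.65  1.99 -0.34  0.84  0.79]
```

```bash
python3 -m pendant '[{"dp":[0,0.001,0],"rotation":[0,0,0],"fingers":1},{"dp":[0,0.002,0],"rotation":[0,0,0],"fingers":1}]'; python3 -m pendant '[{"dp":[0,0.001,0],"rotation":[0,0,0],"fingers":1},{"dp":[0,0.0015,0],"rotation":[0,0,0],"fingers":1}]';python3 -c "
from h import *
st()"
```

```text
clock: 10.8
position: [0.5045, -0.1136, 0.1282]
ee_rot: [-3.1, -0.495, 0.0]
force: [-0.1, 8.4, 6.9]
width: 0.009
clock: 11.05
position: [0.5046, -0.1137, 0.1281]
ee_rot: [-3.098, -0.496, 0.001]
force: [-0.2, 8.6, 7.7]
width: 0.006
t 11.05 pos [ 0.5046 -0.1137  0.1281] chest mm [-44.6 -50.2 128.1] yaw_x-chest deg -0.0 zaxis [-0.001  0.004 -1.   ] Fchest [2.5 8.2 7.7] w 0.006 j [-0.36  0.42  0.65  1.99 -0.34  0.84  0.79]
```

```bash
python3 -m pendant '[{"dp":[0,0.0015,0],"rotation":[0,0,0],"fingers":1},{"dp":[0,0.003,0],"rotation":[0,0,0],"fingers":1}]'; python3 -c "
from h import *
st()
cv2.imwrite('pics/w4.png',arm.get_image('wrist'));cv2.imwrite('pics/s4.png',cv2.resize(arm.get_image('scene')[140:350,150:400],None,fx=2.8,fy=2.8))"
```

```text
clock: 11.3
position: [0.5049, -0.1148, 0.1281]
ee_rot: [-3.095, -0.498, 0.003]
force: [-1.6, 11.4, 8.2]
width: 0.003
t 11.3 pos [ 0.5049 -0.1148  0.1281] chest mm [-44.6 -51.3 128.1] yaw_x-chest deg 0.1 zaxis [-0.003  0.006 -1.   ] Fchest [ 2.  11.3  8.2] w 0.003 j [-0.35  0.42  0.64  1.99 -0.34  0.84  0.8 ]
```

View pics/w4.png

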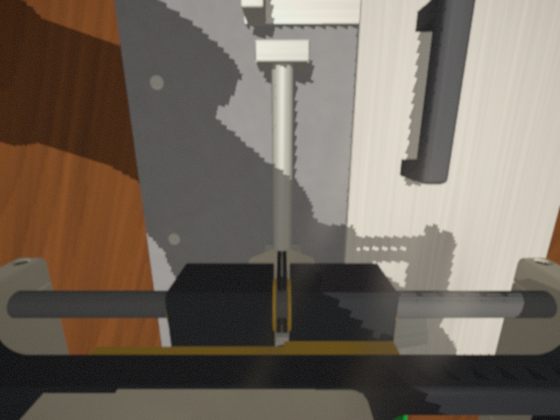

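View pics/s4.png

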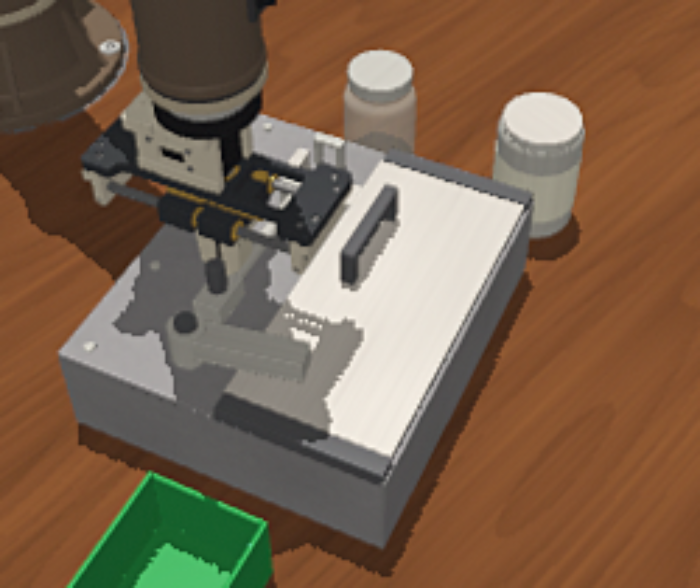

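```bash
python3 -m pendant '[{"dp":[0,0.002,0],"rotation":[0,0,0],"fingers":1},{"dp":[0,0.004,0],"rotation":[0,0,0],"fingers":1},{"dp":[0,0.004,0],"rotation":[0,0,0],"fingers":1}]'; python3 -c "
from h import *
st()"
```

```text
clock: 11.78
position: [0.5053, -0.1161, 0.1281]
ee_rot: [-3.091, -0.5, 0.006]
force: [-3.0, 14.2, 10.0]
width: 0.002
t 11.78 pos [ 0.5053 -0.1161  0.1281] chest mm [-44.6 -52.6 128.1] yaw_x-chest deg 0.2 zaxis [-0.005  0.01  -1.   ] Fchest [ 1.6 14.5 10. ] w 0.002 j [-0.34  0.43  0.64  1.98 -0.35  0.85  0.81]
```

```bash
python3 -m pendant '[{"dp":[0,-0.008,0],"rotation":[0,0,0],"fingers":1},{"dp":[0,-0.020,0],"rotation":[0,0,0],"fingers":1},{"dp":[0,-0.020,-0.04],"rotation":[0,0,0],"fingers":1},{"dp":[0,-0.020,-0.06],"rotation":[0,0,0],"fingers":1}]'; python3 -c "
from h import *
st();goto((0,38,185),-90)
cv2.imwrite('pics/w5.png',arm.get_image('wrist'));cv2.imwrite('pics/s5.png',cv2.resize(arm.get_image('scene')[140:350,150:400],None,fx=2.8,fy=2.8))"
```

```text
clock: 12.28
position: [0.4992, -0.0982, 0.1895]
ee_rot: [-3.092, -0.499, 0.005]
force: [-0.0, -0.2, -0.0]
width: 0.008
t 12.28 pos [ 0.4992 -0.0982  0.1895] chest mm [-44.8 -33.8 189.5] yaw_x-chest deg 0.1 zaxis [-0.005  0.009 -1.   ] Fchest [-0.1 -0.2 -0. ] w 0.008 j [-0.44  0.33  0.7   1.94 -0.26  0.97  0.7 ]
dp [ 0.0449 -0.0716  0.0051] rot [-0.007  0.009  1.573]
dp [ 0.0449 -0.0716  0.0051] rot [-0.009 -0.007 -1.569]
```

View pics/s5.png

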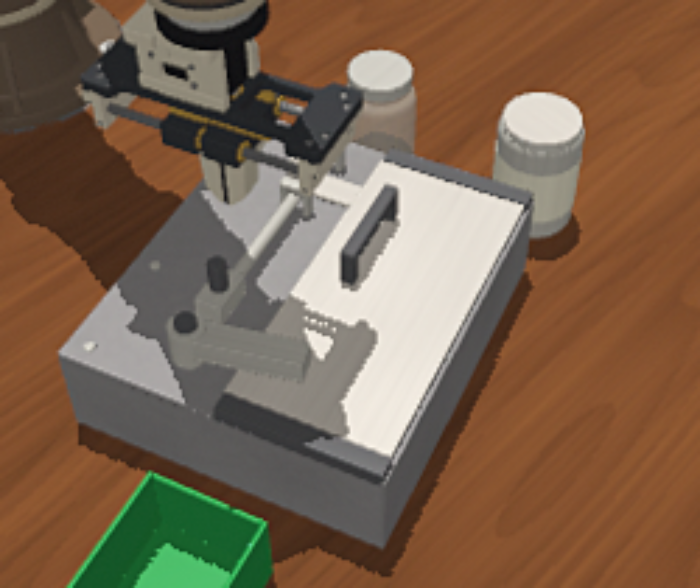

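```bash
python3 - <<'E'
from h import *
for y in (0,-62,-65,-68,-70): 
  u=proj('scene',c2w((-45,y,148)))[0]; print(y,((u-[150,140]+.5)*2.8).round(1))
E
python3 -m pendant '[{"dp":[0.045,-0.071,0.005],"rotation":[-0.007,0.009,0.18],"fingers":1},{"dp":[0.045,-0.071,0.005],"rotation":[-0.007,0.009,0.36],"fingers":1},{"dp":[0.045,-0.071,0.005],"rotation":[-0.007,0.009,0.54],"fingers":1},{"dp":[0.045,-0.071,0.005],"rotation":[-0.007,0.009,0.72],"fingers":1},{"dp":[0.045,-0.071,0.005],"rotation":[-0.007,0.009,0.9],"fingers":1},{"dp":[0.045,-0.071,0.005],"rotation":[-0.007,0.009,1.08],"fingers":1},{"dp":[0.045,-0.071,0.005],"rotation":[-0.007,0.009,1.26],"fingers":1},{"dp":[0.045,-0.071,0.005],"rotation":[-0.007,0.009,1.44],"fingers":1},{"dp":[0.045,-0.071,0.005],"rotation":[-0.007,0.009,1.573],"fingers":1},{"dp":[0.045,-0.071,0.005],"rotation":[-0.007,0.009,1.573],"fingers":1}]'; python3 -c "
from h import *
st();goto((0,38,113),-90)
cv2.imwrite('pics/w6.png',arm.get_image('wrist'))"
```

```text
0 [257.9 206. ]
-62 [218.9 256.9]
-65 [216.9 259.5]
-68 [214.9 262.1]
-70 [213.6 263.8]
clock: 13.62
position: [0.5198, -0.0169, 0.1848]
ee_rot: [2.545, -1.841, 0.002]
force: [-0.3, 0.1, -1.0]
width: 0.005
t 13.62 pos [ 0.5198 -0.0169  0.1848] chest mm [  0.2  37.1 184.8] yaw_x-chest deg -90.0 zaxis [ 0.001 -0.001 -1.   ] Fchest [-0.2  0.2 -1. ] w 0.005 j [-0.85  0.48  1.1   1.94 -0.5   1.03 -0.78]
dp [-0.001   0.0002  0.0718] rot [-0.    -0.001  0.   ]
dp [-0.001   0.0002  0.0718] rot [ 2.000e-03 -1.000e-03 -3.141e+00]
```

View pics/w6.png

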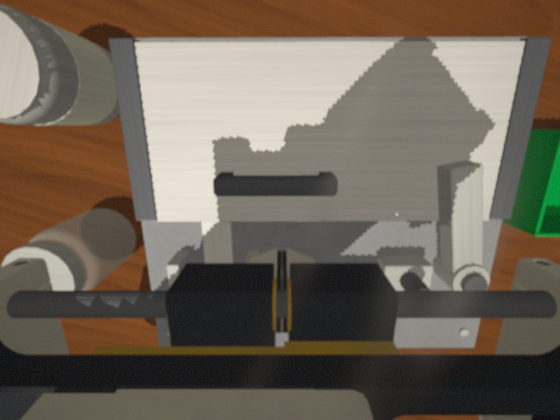

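```bash
python3 -m pendant '[{"dp":[0,0,0.035],"rotation":[0,0,0],"fingers":1},{"dp":[0,0,0.06],"rotation":[0,0,0],"fingers":1},{"dp":[0,0,0.071],"rotation":[0,0,0],"fingers":1},{"dp":[0,0,0.071],"rotation":[0,0,0],"fingers":1}]';python3 -c "
from h import *
st()"; python3 -m pendant '[{"dp":[0,-0.006,0],"rotation":[0,0,0],"fingers":1},{"dp":[0,-0.012,0],"rotation":[0,0,0],"fingers":1},{"dp":[0,-0.016,0],"rotation":[0,0,0],"fingers":1},{"dp":[0,-0.020,0],"rotation":[0,0,0],"fingers":1},{"dp":[0,-0.024,0],"rotation":[0,0,0],"fingers":1},{"dp":[0,-0.028,0],"rotation":[0,0,0],"fingers":1}]';python3 -c "
from h import *
st()"
```

```text
clock: 14.18
position: [0.5196, -0.0172, 0.1138]
ee_rot: [2.547, -1.837, 0.001]
force: [0.5, 0.3, -0.2]
width: 0.003
t 14.18 pos [ 0.5196 -0.0172  0.1138] chest mm [-1.000e-01  3.680e+01  1.138e+02] yaw_x-chest deg -89.8 zaxis [ 0.    -0.001 -1.   ] Fchest [ 0.6  0.1 -0.2] w 0.003 j [-0.76  0.56  1.    2.01 -0.61  0.9  -0.68]
clock: 14.92
position: [0.546, -0.0084, 0.1137]
ee_rot: [2.547, -1.837, 0.0]
force: [-3.9, -1.3, 1.5]
width: 0.004
t 14.93 pos [ 0.546  -0.0084  0.1137] chest mm [ 27.7  37.  113.7] yaw_x-chest deg -89.8 zaxis [-0.001 -0.001 -1.   ] Fchest [-4.1 -0.   1.5] w 0.004 j [-0.74  0.6   0.98  1.95 -0.62  0.93 -0.7 ]
```

```bash
python3 -m pendant '[{"dp":[0,-0.005,0],"rotation":[0,0,0],"fingers":1},{"dp":[0,-0.010,0],"rotation":[0,0,0],"fingers":1},{"dp":[0,-0.015,0],"rotation":[0,0,0],"fingers":1},{"dp":[0,-0.020,0],"rotation":[0,0,0],"fingers":1},{"dp":[0,-0.025,0],"rotation":[0,0,0],"fingers":1},{"dp":[0,-0.030,0],"rotation":[0,0,0],"fingers":1},{"dp":[0,-0.035,0],"rotation":[0,0,0],"fingers":1},{"dp":[0,-0.040,0],"rotation":[0,0,0],"fingers":1},{"dp":[0,-0.045,0],"rotation":[0,0,0],"fingers":1},{"dp":[0,-0.050,0],"rotation":[0,0,0],"fingers":1},{"dp":[0,-0.055,0],"rotation":[0,0,0],"fingers":1},{"dp":[0,-0.060,0],"rotation":[0,0,0],"fingers":1},{"dp":[0,-0.064,0],"rotation":[0,0,0],"fingers":1}]';python3 -c "
from h import *
st()"; python3 -m pendant '[{"dp":[0,-0.003,0],"rotation":[0,0,0],"fingers":1},{"dp":[0,-0.006,0],"rotation":[0,0,0],"fingers":1}]';python3 -m pendant '[{"dp":[0,-0.0015,0],"rotation":[0,0,0],"fingers":1},{"dp":[0,-0.003,0],"rotation":[0,0,0],"fingers":1}]';python3 -c "
from h import *
st()"
```

```text
clock: 16.55
position: [0.6071, 0.0119, 0.1136]
ee_rot: [2.547, -1.837, 0.0]
force: [-3.8, -1.2, 2.8]
width: 0.003
t 16.55 pos [0.6071 0.0119 0.1136] chest mm [ 92.1  37.1 113.6] yaw_x-chest deg -89.8 zaxis [-0.    -0.001 -1.   ] Fchest [-4.   0.   2.8] w 0.003 j [-0.71  0.69  0.95  1.8  -0.65  1.01 -0.75]
clock: 16.8
position: [0.6129, 0.0139, 0.1136]
ee_rot: [2.547, -1.837, 0.0]
force: [-4.4, -1.0, 3.3]
width: 0.004
clock: 17.05
position: [0.6157, 0.0148, 0.1136]
ee_rot: [2.547, -1.837, 0.0]
force: [-5.8, -1.0, 4.6]
width: 0.01
t 17.05 pos [0.6157 0.0148 0.1136] chest mm [101.2  37.1 113.6] yaw_x-chest deg -89.8 zaxis [-0.001 -0.001 -1.   ] Fchest [-5.8  0.9  4.6] w 0.01 j [-0.7   0.7   0.94  1.77 -0.66  1.02 -0.75]
```

```bash
python3 -m pendant '[{"dp":[0,-0.0015,0],"rotation":[0,0,0],"fingers":1},{"dp":[0,-0.003,0],"rotation":[0,0,0],"fingers":1}]';python3 -m pendant '[{"dp":[0,-0.0015,0],"rotation":[0,0,0],"fingers":1},{"dp":[0,-0.003,0],"rotation":[0,0,0],"fingers":1}]';python3 -c "
from h import *
st()"
```

```text
clock: 17.3
position: [0.6173, 0.0153, 0.1136]
ee_rot: [2.545, -1.837, -0.003]
force: [-10.6, -1.7, 7.8]
width: 0.005
clock: 17.55
position: [0.6182, 0.0156, 0.1134]
ee_rot: [2.543, -1.837, -0.008]
force: [-13.8, -1.6, 10.5]
width: 0.006
t 17.55 pos [0.6182 0.0156 0.1134] chest mm [103.8  37.2 113.4] yaw_x-chest deg -89.9 zaxis [-0.007 -0.001 -1.   ] Fchest [-13.6   2.7  10.5] w 0.006 j [-0.7   0.7   0.94  1.76 -0.65  1.03 -0.76]
```

Force rises at the stop (14 N). I push once more, gently, then back off and move clear to look.

```bash
python3 -m pendant '[{"dp":[0,-0.002,0],"rotation":[0,0,0],"fingers":1},{"dp":[0,-0.004,0],"rotation":[0,0,0],"fingers":1},{"dp":[0,-0.004,0],"rotation":[0,0,0],"fingers":1}]'; python3 -m pendant '[{"dp":[0,0.01,0],"rotation":[0,0,0],"fingers":1},{"dp":[0,0.025,0],"rotation":[0,0,0],"fingers":1},{"dp":[0,0.025,-0.04],"rotation":[0,0,0],"fingers":1},{"dp":[0,0.025,-0.1],"rotation":[0,0,0],"fingers":1},{"dp":[0,0.025,-0.15],"rotation":[0,0,0],"fingers":1},{"dp":[0,0.08,-0.15],"rotation":[0,0,0],"fingers":1},{"dp":[0,0.13,-0.15],"rotation":[0,0,0],"fingers":1},{"dp":[0,0.18,-0.15],"rotation":[0,0,0],"fingers":1},{"dp":[0,0.18,-0.15],"rotation":[0,0,0],"fingers":1}]'; python3 -c "
from h import *
st()
cv2.imwrite('pics/w7.png',arm.get_image('wrist'));cv2.imwrite('pics/s7.png',cv2.resize(arm.get_image('scene')[140:350,150:400],None,fx=2.8,fy=2.8))
print(((proj('scene',c2w([(35+83,-5,132),(35+77,-5,132),(35+83,85,132)]))-[150,140]+.5)*2.8).round(1))
print(proj('wrist',c2w([(-45,-68,148),(-45,-62,148),(118,-5,132),(118,85,132),(112,-5,132)])).round(1))
for k in (65,70,75,78,82): print(k, proj('wrist',c2w((-45+95*np.sin(np.radians(k)),-118+95*np.cos(np.radians(k)),122))).round(1))
"
```

```text
clock: 17.92
position: [0.6194, 0.016, 0.1133]
ee_rot: [2.539, -1.837, -0.014]
force: [-15.1, -1.8, 12.4]
width: 0.008
clock: 19.05
position: [0.4471, -0.0408, 0.2648]
ee_rot: [2.542, -1.841, -0.021]
force: [0.4, 1.2, 0.0]
width: 0.008
t 19.05 pos [ 0.4471 -0.0408  0.2648] chest mm [-76.4  37.1 264.8] yaw_x-chest deg -90.1 zaxis [-0.012  0.005 -1.   ] Fchest [0.8 1.  0. ] w 0.008 j [-1.08  0.2   1.27  1.97 -0.22  1.13 -0.97]
[[440.8 288. ]
 [433.7 285.5]
 [483.1 213.8]]
[[396.1 180.2]
 [389.6 180.1]
 [334.4 -22.1]
 [223.7 -22.1]
 [334.  -13.4]]
65 [[407.4  82.3]]
70 [[416.2  78.5]]
75 [[425.2  75.5]]
78 [[430.7  74.2]]
82 [[438.1  72.8]]
```

View pics/w7.png

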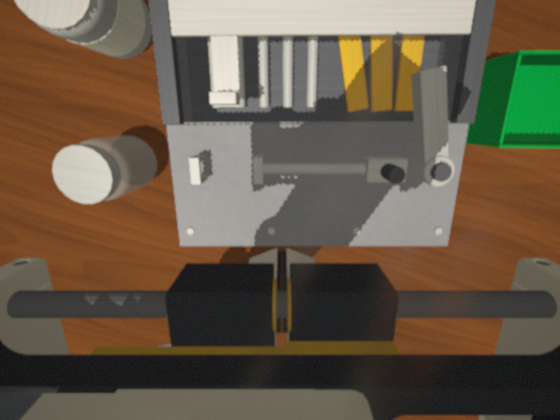

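View pics/s7.png

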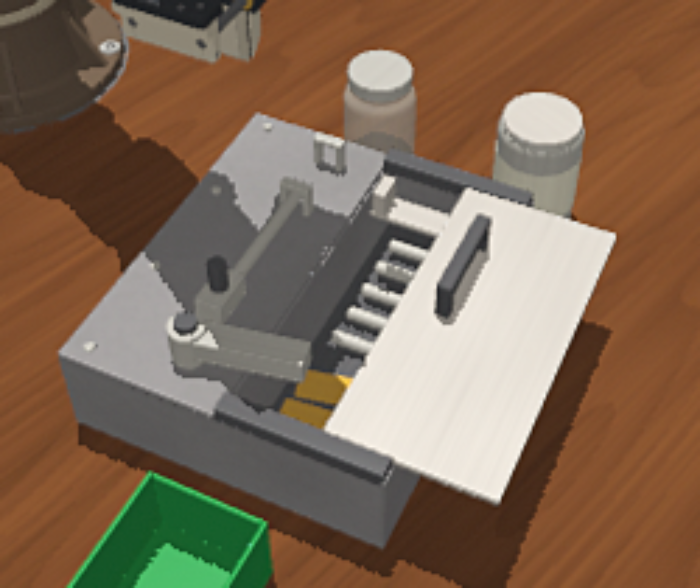

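```bash
python3 -c "
from h import *
print(proj('wrist',c2w([(-45,-118,132),(-45,-68,148),(-45,-66,148),(-45,-62,148)])).round(1))
a=cv2.imread('pics/w7.png')[130:210,340:480];cv2.imwrite('pics/w7c.png',cv2.resize(a,None,fx=5,fy=5,interpolation=cv2.INTER_CUBIC))"
```

```text
[[441.6 177.2]
 [396.1 180.2]
 [393.9 180.1]
 [389.6 180.1]]
```

View pics/w7c.png

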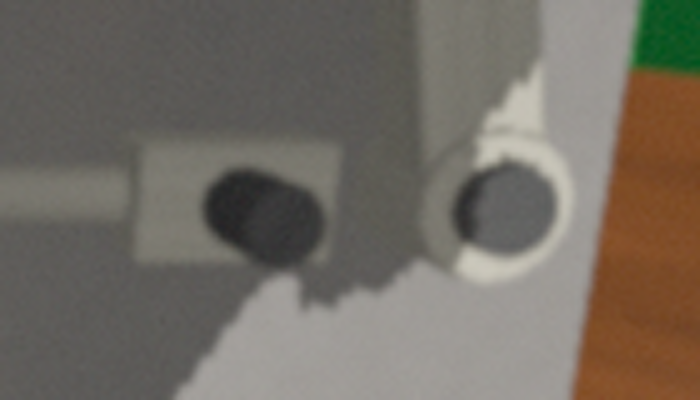

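```bash
python3 -c "
from cell import arm
print(arm.observe()['force'], arm.sign_off())"
```

```text
the job is handed in; nothing more can be done
[ 0.02182855  0.39869776 -0.21571068] None
```

The chest is open and I handed the job in at about 19 s of the 56 s allowed; no verdict was reported.

| Part | What I did | Last check |
|---|---|---|
| Keeper | Felt towards the back first; it moved freely that way at 2–5 N, so I swung it round | About 78° in the wrist picture (65° needed) |
| Bolt | Pushed back by its post until the force rose from about 4 N to 14 N | About 66–68 mm (more than 62 mm needed); closest-up reading 68 mm |
| Cover | Pushed by its grip bar until the force rose from about 4 N to 15 N in the push direction | Not measured in the pictures; about 83 mm from the tool's travel |

The highest force I read was about 20 N in total, against the limit of 45 N. I read it only at the end of each move, so a short peak in between would not show.

The jar, bin and tin look unmoved in the pictures. The arm was clear of everything and its force was near zero when I handed in.

The two fixed cameras disagreed by up to about 7 mm on where the chest stood, so I used a combined fit. The points where the tool met the keeper, bolt and cover matched it to about 1–2 mm.

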